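# Draw a stuck insert out of a deep well with a T-foot extractor

## Robot

A 6-joint arm with a two-finger parallel gripper is mounted at the origin on a cart in front of the work surface, level with it; the furniture and walls round the work are solid. World frame = base frame: x ahead of the robot, y to its left, z up, the work surface at z = 0. Lengths are in m, angles in rad, forces in N, time in s.
With the tool pointing down it reaches from about 0.35 to 0.8 m from the base axis. Payload 7.3 kg.
Tool frame: the origin (TCP) lies midway between the tips of the shut fingers; the grasp point (between the pads) lies 19 mm behind it (arm.grip_depth is the distance from the TCP to the grasp point, in m); z points along the fingers, y is the direction in which the jaws open and shut (so a half turn about z gives the same grasp; the last joint's range is limited). The gripper opens to 85 mm and grips with 20 to 120 N. Pads are 22 mm wide; open, the fingers measure 114 mm over their backs; the gripper's body (76 mm by 85 mm) begins 54 mm behind the grasp point. The pads swing forward as they close: fully open they stand 13 mm farther back than shut.
Start: joints at [-1.425, 0.342, 1.524, -0, 1.275, -0.146], TCP at [0.151, -0.503, 0.231] pointing down, gripper open.
Joint ranges: [-2.53, 2.53], [-0.77, 2.02], [0.04, 2.7], [-1, 4.14], [0.28, 2.66], [-3.11, 3.11]. Speed limits (rad/s): [2.57, 2.57, 3.14, 3.14, 3.14, 3.14].

## Interface

Orientations are given as a unit quaternion [w, x, y, z].
In Python, from workcell import arm gives the robot as it stands.
- The arm moves only by the shell command python3 -m crank 'ROWS' [FORCE]. ROWS is JSON, a list of rows, each an object with "fingers": the opening in per cent of the stroke, from 0 (shut) to 100 (fully open); "xyz": the shift along the tool's x, y, z in units of 25 mm (1.0 is 25 mm), a list of three; "twist": the turn about the tool's z in units of 6 degrees (1.0 is 6 degrees). A call has 1 to 12 rows; each row is the pose to reach, as a shift and turn from the pose commanded when the call began, along the tool's axes at that moment; what a row does not reach only later rows make up. A row lasts 1/10 s, in which the tool goes at most 50 mm and 8.59 degrees, less where a joint would pass 70% of its speed; a pose out of reach is approached as far as the arm can. A call with a gripper value outside its range is refused whole. The fingers move at their own pace and stop on an object; FORCE is the grip in N (left out, the last holds). Time passes only in rows, so rows that repeat a pose let the fingers close. It gives the time, the measured TCP pose, the force and the opening at its end, in the units of the state.
- arm.sense(): the state, without advancing time (a new reading comes with each control period).
- arm.grab_frame(name): name is "scene" or "side" or "wrist"; returns the picture (384x512x3 uint8, red, green, blue); there is no depth.
- arm.camera_model(name): a dict with "fx", "fy", "cx", "cy" (pixels), "k1" (the pictures are not rectified: a ray, as slopes to the right and down, at radius r is drawn at 1 + k1 r^2 times it, then the intrinsics apply), "xyz" and "orientation" of the camera in the world. Camera axes: x right, y down, z forward; pixel columns grow to the right and rows downward; lengths in m; the calibration is good to about 2 mm. A picture is of the moment at which its call begins: read the wrist's pose just before it. camera_model takes no time and is no camera call; for the wrist camera it gives the pose at the moment of the call.
- arm.job_done(): hands the job in, once; it reports no verdict.
The state is a dict: "time": time; "q": joint angles; "dq": joint speeds; "tau": joint torques, N m; "eef_pos": TCP position; "ee_rot": TCP orientation; "ft_force": force on the tool from outside, world axes, zero at the start; "torque": the same for the moment, N m; "finger_gap": finger opening in m.
Only numpy, scipy, OpenCV 4.12 (cv2) and the standard library are available. Lean on these libraries where they do the work, as an engineer would, in place of code of your own. Each camera call takes 0.05 s, during which the arm holds its last target.

## Task

The blue insert sits held at the bottom of the deep square well: take the red-handled extractor from its stand, feel its T-foot through the slot in the insert's swivel plate without forcing it, turn it a quarter turn to hook under the plate, and draw the insert out. Stand the insert upright in the white tray, unhook the extractor and hang it back in its stand, keeping the insert upright all the way and leaving the other things where they are.

Things in the scene. Friction and masses are not known exactly. Their poses are not given: they have to be found in the camera images.
- well_block: Fixed aluminium block 94x94 mm, 125 mm high, with one square well 50x50 mm, open at the top; well floor 6 mm above the worktop. Origin: centre of its underside, on the well's axis; z up, x and y along the well's walls. Two spring shoes in the +y and -y walls rub on the insert: drawing it out takes about 2 to 6 N more than its weight.
- insert: Loose blue square cup 46x46 mm, 40 mm high, 0.2 to 0.35 kg, standing on the well floor, square to the well. Origin: centre of its underside; z up. Top: a rim with a round opening 36 mm wide (36 to 40 mm above the origin); right under it the slotted brass swivel plate. Below the plate a hollow 42x42 mm, free from 2 mm (cup floor) to 31 mm above the origin. It takes at most 25 N from the extractor.
- insert_slot (a point): Middle of the slot, upper face of the brass plate, 36 mm above the insert's origin; plate 5 mm thick, slot 32x11 mm, pointing in any direction, NOT given by this pose (axes are the insert's): find it by light presses of the foot at different turns (half a turn covers all) until it drops through; it passes within 0.2 rad. Sprung: gives 1 mm at 3.5 N, stops dead 7 mm down at 11 N; turns only by force.
- extractor: Loose extractor, 195 mm tall, 0.1 kg, hanging upright in the stand's hole by its collar. Origin: centre of the underside of its T-foot; z up the shaft. T-foot: bar 24 mm long (along x), 5 mm wide, 5 mm high (z 0 to 5). Shaft 8 mm thick. Collar: black disc 44 mm wide, z 125 to 130. Hooked when the foot lies below the brass plate, turned 1.1 to 2.0 rad (best a quarter turn) from the slot.
- extractor_handle (a point): Middle of the red handle, on the shaft's axis, 168 mm above the foot's underside: good place to grasp. Handle: flat paddle from 135 to 195 mm above the foot, 28 mm wide along the extractor's x, 12 mm thick along its y; grasp it from above across its thickness (fingers closing along y).
- stand: Fixed tool stand 90x90 mm, 135 mm high; a white top plate on four posts, with a square hole 32x32 mm in its centre. Origin: centre of its underside, under the hole. The extractor hangs with its collar on the top plate, its foot 10 mm above the worktop; it lifts straight up and goes back straight down, at any turn.
- tray: Fixed white open tray 140x140 mm, 22 mm high, walls and floor 4 mm thick. Origin: centre of its underside; x and y along its sides.
- film_box: Loose bystander: small carton 52x105x52 mm, white and green; origin at the centre of its underside; leave it alone.
- cream_jar: Loose bystander: white screw-lid jar 77 mm wide, 91 mm tall; origin at the centre of its underside; leave it alone.
- std_tube_1: Loose bystander: standing clear tube with an orange cap, 34 mm wide, 116 mm tall; origin at the centre of its underside; leave it alone.
- hdpe_bottle: Loose bystander: small white bottle 50 mm wide, 124 mm tall; origin at the centre of its underside; leave it alone.
Mind the look-alikes: they are no part of the job. There is more than one size of the extractor; the one meant has the size given above.

How it is judged:
On the way:
1. the insert has been drawn up clear of the well, hanging on the extractor and not in the fingers (z of insert in the frame of well_block above 0.126 m and contact force between extractor and insert above 0.5 N and contact force between the fingers and insert below 0.2 N), for 0.1 s.
At the end, for the whole second after the job is handed in: The insert stands upright (within 0.1 rad), at rest, on the tray floor, its centre within 50 mm of the tray centre along both tray axes; the extractor, off it, hangs upright (within 0.12 rad), at rest, in the stand hole: foot 5 to 16 mm above the worktop, within 14 mm of the hole axis (x of insert in the frame of tray between -0.05 and 0.05 m and y of insert in the frame of tray between -0.05 and 0.05 m and z of insert in the frame of tray below 0.008 m and angle between insert's own z axis and vertical below 0.1 rad and linear speed of insert below 0.02 m/s and horizontal distance between extractor and stand below 0.014 m and height (world z) of extractor between 0.005 and 0.016 m and angle between extractor's own z axis and vertical below 0.12 rad and linear speed of extractor below 0.03 m/s and contact force between extractor and insert below 0.1 N); the robot touches nothing.
It fails at once if the extractor presses or pulls on the insert with more than 25 N (contact force between extractor and insert above 25 N).
It fails at once if the insert tips more than 0.6 rad (angle between insert's own z axis and vertical above 0.6 rad).
It fails at once if a bystander is moved more than 30 mm (distance of any of film_box, cream_jar, std_tube_1, hdpe_bottle from where it was at the start of the episode above 0.03 m).
It also fails if it takes over 72 s, if anything falls off the work surface, if the arm or the gripper's body presses on something with over 40 N, if the wrist force passes 120 N, or if a joint passes its speed limit or range.

## Working session

There is one attempt and no reset: what is moved stays moved. The work goes in short steps, Python scripts to look and compute and a shell command to move; the robot and the scene stay as the last step left them, time stands still between calls to the robot, and variables do not carry over. Pictures are saved under pics/ and viewed, and the job is handed in when it is done.

```bash
ls; mkdir -p pics
python3 - <<'E'
from workcell import arm
import cv2
s=arm.sense(); print({k:(v if not hasattr(v,'tolist') else v.tolist()) for k,v in s.items()})
for n in ["scene","side","wrist"]:
    print(n,arm.camera_model(n))
    cv2.imwrite(f"pics/{n}0.png",arm.grab_frame(n)[:,:,::-1])
E
```

```text
pics
{'time': 0.0, 'q': [-1.425019954609449, 0.34273752988824663, 1.5250327766563423, 5.749832542944277e-06, 1.2754247816880178, -0.14601552440244242], 'dq': [1.9895447416115033e-06, -0.0010358764187173085, 0.00016855896572214865, -0.0004393872919299461, -0.000827922984011715, -0.0007709281096691712], 'tau': [-0.0005785315079265274, -43.36781144142151, -24.60167706012726, -0.00026609980523062404, 0.007707370386924595, -7.656953471268935e-06], 'eef_pos': [0.15098030013236544, -0.5023880299399829, 0.23061278987398967], 'ee_rot': [-0.0008012169011481793, 0.9893758554097223, 0.1453780408990999, 2.8455503187801566e-06], 'ft_force': [0.21957172680156772, 0.8454633392373266, 0.36658131234447744], 'torque': [0.00872875049587144, 0.0344103732211263, -0.003042100385540185], 'finger_gap': 0.08506657242190294}
scene {'fx': 356.87298999486245, 'fy': 356.87298999486245, 'cx': 255.81750732254113, 'cy': 191.50387824320103, 'k1': -0.04441846240848805, 'xyz': array([0.05198707, 0.61455827, 0.72791073]), 'orientation': array([ 0.16372547, -0.32992124,  0.84169673, -0.39483231])}
side {'fx': 431.15301360695355, 'fy': 431.15301360695355, 'cx': 252.9100526988317, 'cy': 188.44551900059935, 'k1': -0.0569280591443482, 'xyz': array([ 0.54175388, -0.92935306,  0.70734352]), 'orientation': array([-0.49733833,  0.86749778, -0.00811184,  0.00603197])}
wrist {'fx': 273.9519119076339, 'fy': 273.9519119076339, 'cx': 258.709633340518, 'cy': 191.23629203272642, 'k1': -0.05304600484383129, 'xyz': array([ 0.21961991, -0.48231895,  0.37321125]), 'orientation': array([ 0.11493897,  0.79409575, -0.59061889, -0.0858505 ])}
```

View pics/scene0.png

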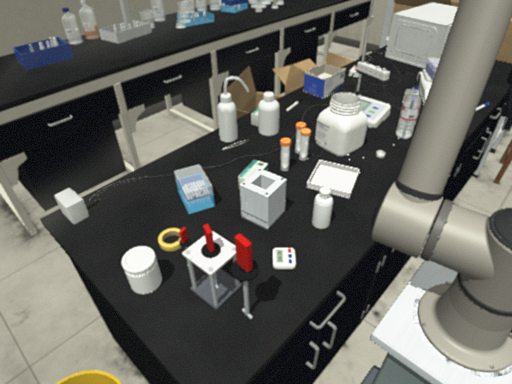

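View pics/side0.png

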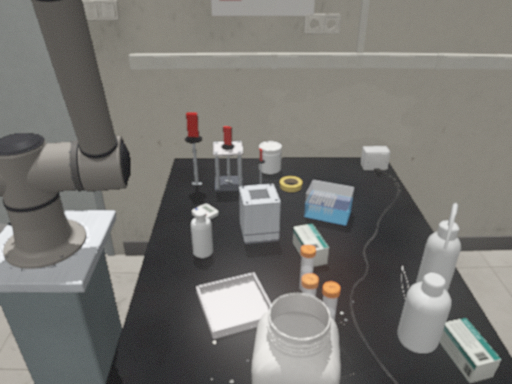

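View pics/wrist0.png

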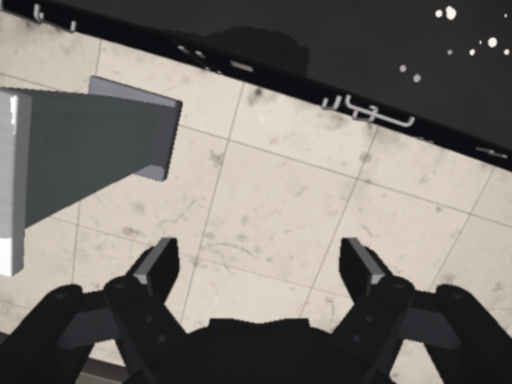

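Both fixed views show the white-topped stand with a red handle in it (scene about (210,250), side about (228,150)). A larger red-handled look-alike stands free beside it, and a small one lies by the yellow ring. The well block is at scene (263,195) / side (260,212), and the tray at scene (333,178) / side (235,303).

```bash
cat > h.py <<'E'
import numpy as np, cv2
from scipy.spatial.transform import Rotation as R
from workcell import arm
def rot(q): return R.from_quat([q[1],q[2],q[3],q[0]])
def undist(cm,px):
    px=np.atleast_2d(np.asarray(px,float))
    d=np.c_[(px[:,0]-cm['cx'])/cm['fx'],(px[:,1]-cm['cy'])/cm['fy']]
    u=d.copy()
    for _ in range(20): u=d/(1+cm['k1']*(u**2).sum(1,keepdims=True))
    return u
def rays(cm,px):
    u=undist(cm,px)
    return np.array(cm['xyz']), rot(cm['orientation']).apply(np.c_[u,np.ones(len(u))])
def onplane(cm,px,z):
    o,d=rays(cm,px); t=(z-o[2])/d[:,2]; return o+d*t[:,None]
def tri(cms,pxs):
    A=np.zeros((3,3));b=np.zeros(3);L=[]
    for cm,p in zip(cms,pxs):
        o,d=rays(cm,p); d=d[0]/np.linalg.norm(d[0]); P=np.eye(3)-np.outer(d,d); A+=P;b+=P@o;L.append((o,P))
    x=np.linalg.solve(A,b); return x,[np.linalg.norm(P@(x-o)) for o,P in L]
def proj(cm,X):
    X=np.atleast_2d(X); c=rot(cm['orientation']).inv().apply(X-np.array(cm['xyz'])); s=c[:,:2]/c[:,2:]
    s=s*(1+cm['k1']*(s**2).sum(1,keepdims=True)); return np.c_[s[:,0]*cm['fx']+cm['cx'],s[:,1]*cm['fy']+cm['cy']]
def save(name,f,img=None,crop=None,k=1):
    if img is None: img=arm.grab_frame(name)[:,:,::-1]
    if crop: x0,y0,x1,y1=crop; img=img[y0:y1,x0:x1]
    img=cv2.resize(img,None,fx=k,fy=k,interpolation=cv2.INTER_CUBIC); cv2.imwrite(f,img)
E
python3 - <<'E'
from h import *
a=cv2.imread('pics/scene0.png'); save('',"pics/s1.png",a,(165,155,305,325),3.5) 
b=cv2.imread('pics/side0.png'); save('',"pics/d1.png",b,(175,100,365,270),3.5)
E
```

```text
(no output)
```

View pics/s1.png

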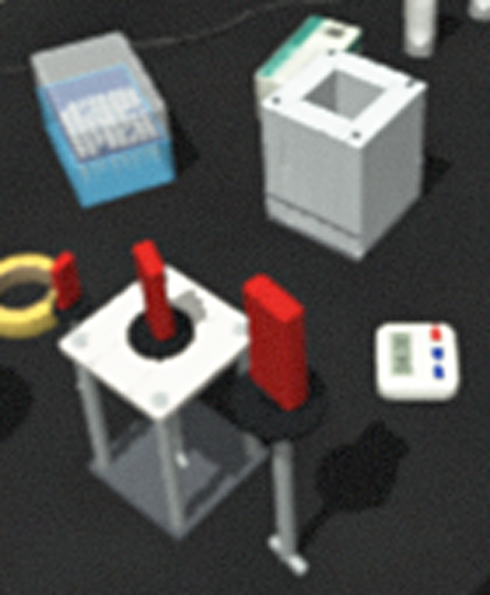

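View pics/d1.png

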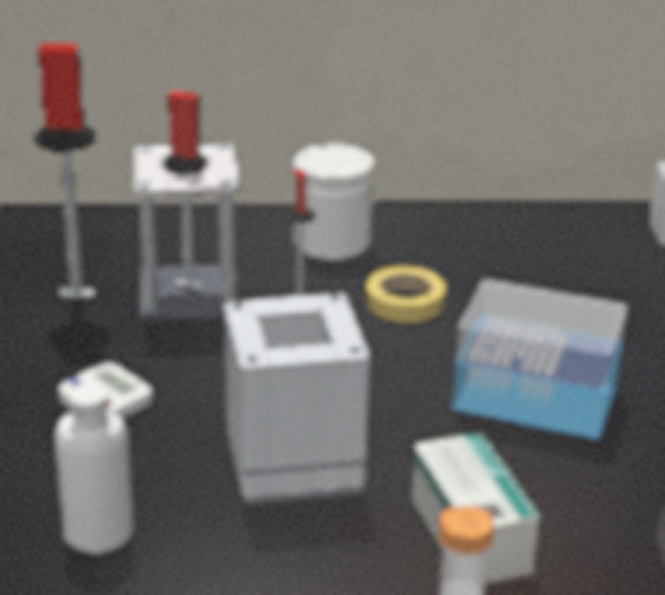

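Run:
```python
from h import *
np.set_printoptions(precision=4,suppress=True)
S=arm.camera_model('scene');D=arm.camera_model('side')
s=lambda L:np.array(L)/3.5+[165,155]
d=lambda L:np.array(L)/3.5+[175,100]
def rep(n,cm,px,z):
    P=onplane(cm,px,z)[:,:2]; e=np.roll(P,-1,0)-P
    print(n,'c',P.mean(0),'edges',np.linalg.norm(e,axis=1),'ang',np.arctan2(e[:,1],e[:,0]))
rep('stand s',S,s([(60,343),(170,263),(255,335),(160,415)]),.135)
rep('stand d',D,d([(132,149),(235,145),(240,187),(132,190)]),.135)
rep('well s',S,s([(263,97),(338,52),(427,84),(357,136)]),.125)
rep('well d',D,d([(224,300),(345,292),(370,348),(240,362)]),.125)
rep('hole s',S,s([(303,95),(343,70),(388,92),(353,118)]),.125)
rep('hole d',D,d([(258,318),(322,313),(334,342),(270,349)]),.125)
rep('tray s',S,[(317.5,160),(360.5,168),(349,196.5),(306.5,186)],.022)
rep('tray d',D,[(196,288),(255,274),(272,314),(210,335)],.022)
# handles
for nm,a,b in [('std top',(147,246),(183,96)),('std collar',(160,333),(186,161)),('big top',(272,282),(57,50)),('big collar',(278,402),(64,135)),('big foot',(288,555),(76,293))]:
    print(nm,tri([S,D],[s([a])[0],d([b])[0]]))
print(onplane(S,s([(160,333)]),.14),onplane(D,d([(186,161)]),.14))
```

```text
stand s c [0.4846 0.3098] edges [0.0928 0.0865 0.0812 0.0879] ang [-1.5548  3.0735  1.6062  0.0651]
stand d c [0.4892 0.3016] edges [0.0948 0.0894 0.0939 0.0865] ang [ 0.078  -1.5204 -3.0941  1.6315]
well s c [0.5757 0.0377] edges [0.0838 0.083  0.0853 0.0877] ang [-1.6082 -2.9545  1.5925  0.1589]
well d c [0.5793 0.0426] edges [0.0948 0.0841 0.0968 0.0905] ang [ 0.116  -1.4128 -2.9588  1.7063]
hole s c [0.5736 0.0395] edges [0.0453 0.0458 0.0427 0.0486] ang [-1.5984 -3.0901  1.6024  0.1027]
hole d c [0.5799 0.0343] edges [0.0492 0.0428 0.0482 0.0453] ang [ 0.136  -1.411  -2.9537  1.7539]
tray s c [ 0.5121 -0.2297] edges [0.1476 0.1632 0.1353 0.1543] ang [-2.7352  1.8889  0.3452 -1.1758]
tray d c [ 0.5148 -0.2453] edges [0.1419 0.1301 0.1381 0.1407] ang [ 0.3225 -1.3159 -2.7407  1.8608]
std top (array([0.4912, 0.3041, 0.2038]), [np.float64(0.0024067821860739086), np.float64(0.002406782186073885)])
std collar (array([0.4886, 0.3091, 0.1365]), [np.float64(0.0017597887721631058), np.float64(0.0017597887721631789)])
big top (array([0.3847, 0.3029, 0.2475]), [np.float64(0.002825767208201541), np.float64(0.0028257672082014867)])
big collar (array([0.3808, 0.3113, 0.1623]), [np.float64(0.0011680907746010514), np.float64(0.0011680907746010095)])
big foot (array([0.3818, 0.3093, 0.0014]), [np.float64(0.0010365557725450383), np.float64(0.0010365557725448239)])
[[0.4839 0.3109 0.14  ]] [[0.4903 0.3039 0.14  ]]
```

```bash
cat >> h.py <<'E'
np.set_printoptions(precision=4,suppress=True)
def st():
    s=arm.sense(); r=rot(s['ee_rot']); x=r.as_matrix()[:,0]
    return s,np.array(s['eef_pos']),r,np.arctan2(x[1],x[0])
def goto(p,yaw):
    s,q,r,y=st(); d=r.inv().apply(np.array(p)-q)
    # tool z down: positive twist about tool z lowers yaw
    dy=(yaw-y+np.pi)%(2*np.pi)-np.pi
    print('t',round(s['time'],2),'tcp',q,'yaw',round(y,4),'q6',round(s['q'][5],3),'gap',round(s['finger_gap'],4),'F',np.array(s['ft_force']))
    print('  need xyz units',d/0.025,'twist units',-np.degrees(dy)/6)
E
python3 - <<'E'
from h import *
s,p,r,y=st(); cm=arm.camera_model('wrist')
print('cam off tool',r.inv().apply(cm['xyz']-p),'axes in tool',(r.inv()*rot(cm['orientation'])).as_matrix())
print(y,r.as_matrix())
goto([0.50,0.04,0.33],0)
goto([0.50,0.04,0.33],y)
E
```

```text
cam off tool [ 0.0715  0.0003 -0.1425] axes in tool [[-0.0001 -0.9588 -0.2841]
 [ 1.     -0.0003  0.0007]
 [-0.0008 -0.2841  0.9588]]
0.2918335935154509 [[ 0.9577  0.2877 -0.0002]
 [ 0.2877 -0.9577  0.0011]
 [ 0.0002 -0.0011 -1.    ]]
t 0.15 tcp [ 0.151  -0.5025  0.2308] yaw 0.2918 q6 -0.146 gap 0.0852 F [ 1.3322 -0.0967 -0.3335]
  need xyz units [ 19.6131 -16.771   -3.9462] twist units 2.7868055380952956
t 0.15 tcp [ 0.151  -0.5025  0.2308] yaw 0.2918 q6 -0.146 gap 0.0852 F [ 1.3322 -0.0967 -0.3335]
  need xyz units [ 19.6131 -16.771   -3.9462] twist units -0.0
```

```bash
python3 -m crank '[{"fingers":100,"xyz":[6,-6,-2],"twist":1},{"fingers":100,"xyz":[19.6,-16.8,-2.5],"twist":2.8},{"fingers":100,"xyz":[19.6,-16.8,-2.5],"twist":2.8},{"fingers":100,"xyz":[19.6,-16.8,-2.5],"twist":2.8},{"fingers":100,"xyz":[19.6,-16.8,-2.5],"twist":2.8},{"fingers":100,"xyz":[19.6,-16.8,-2.5],"twist":2.8},{"fingers":100,"xyz":[19.6,-16.8,-2.5],"twist":2.8},{"fingers":100,"xyz":[19.6,-16.8,-2.5],"twist":2.8},{"fingers":100,"xyz":[19.6,-16.8,-2.5],"twist":2.8},{"fingers":100,"xyz":[19.6,-16.8,-2.5],"twist":2.8},{"fingers":100,"xyz":[19.6,-16.8,-2.5],"twist":2.8},{"fingers":100,"xyz":[19.6,-16.8,-2.5],"twist":2.8}]'
python3 - <<'E'
from h import *
goto([0.506,0.04,0.25],0)
E
```

```text
time: 1.35
eef_pos: [0.4726, 0.0002, 0.2896]
ee_rot: [0.0, 1.0, -0.001, 0.0]
ft_force: [-0.1, -0.5, 0.5]
finger_gap: 0.0852
t 1.35 tcp [0.4726 0.0002 0.2896] yaw -0.0011 q6 1.41 gap 0.0852 F [-0.1202 -0.5354  0.5437]
  need xyz units [ 1.3323 -1.5943  1.5848] twist units -0.010919128364967829
```

```bash
python3 -m crank '[{"fingers":100,"xyz":[1.3,-1.6,1.2],"twist":0},{"fingers":100,"xyz":[1.3,-1.6,1.2],"twist":0},{"fingers":100,"xyz":[1.3,-1.6,1.2],"twist":0},{"fingers":100,"xyz":[1.3,-1.6,1.2],"twist":0}]'
python3 - <<'E'
from h import *
goto([0.506,0.04,0.25],0)
import pickle
cm=arm.camera_model('wrist'); pickle.dump(cm,open('w1.pkl','wb'))
im=arm.grab_frame('wrist')[:,:,::-1]; cv2.imwrite('pics/w1.png',im)
save('','pics/w1b.png',im,(180,20,340,180),3.7)
E
```

```text
time: 1.75
eef_pos: [0.5041, 0.0373, 0.2597]
ee_rot: [0.0, 1.0, -0.001, -0.0]
ft_force: [0.3, -0.5, 1.2]
finger_gap: 0.0856
t 1.75 tcp [0.5041 0.0373 0.2597] yaw -0.0017 q6 1.495 gap 0.0856 F [ 0.2632 -0.4512  1.2058]
  need xyz units [ 0.0744 -0.1092  0.3863] twist units -0.01580464189121029
```

View pics/w1.png

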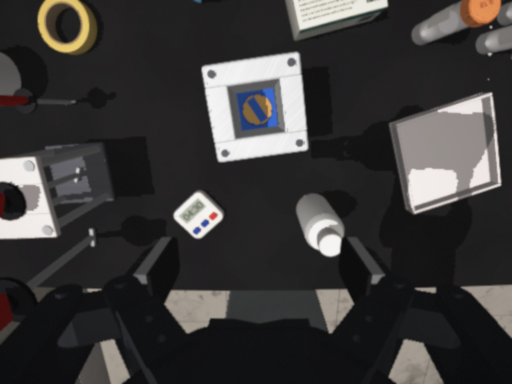

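View pics/w1b.png

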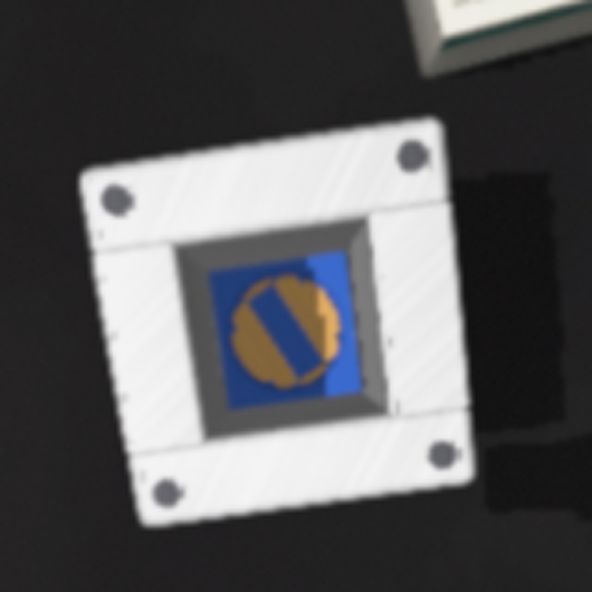

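The slot is visible down the well: a blue stripe across the brass plate, from about (262,292) to (312,372) in the zoom. The block's top corners are clear too, and the tray is at the right of the wide view (corners about (390,122), (491,94), (500,186), (412,213)).

Run:
```python
from h import *
import pickle
cm=pickle.load(open('w1.pkl','rb')); im=cv2.imread('pics/w1.png')
hsv=cv2.cvtColor(im,cv2.COLOR_BGR2HSV)
g=cv2.cvtColor(im,cv2.COLOR_BGR2GRAY)
def rep(n,px,z):
    P=onplane(cm,px,z)[:,:2]; e=np.roll(P,-1,0)-P
    print(n,'c',P.mean(0),'edges',np.linalg.norm(e,axis=1),'ang',np.arctan2(e[:,1],e[:,0])); return P
def boxof(mask,sel):
    cs,_=cv2.findContours(mask.astype(np.uint8),cv2.RETR_EXTERNAL,cv2.CHAIN_APPROX_NONE)
    cs=[c for c in cs if cv2.pointPolygonTest(cv2.convexHull(c),sel,False)>=0]; c=max(cs,key=cv2.contourArea)
    return c
white=(g>150)
c=boxof(white,(215,100)); h=cv2.convexHull(c); ap=cv2.approxPolyDP(h,8,True)[:,0]; print(ap.tolist()); rep('well top',ap,.125)
blue=((hsv[...,0]>100)&(hsv[...,0]<130)&(hsv[...,1]>130)); 
m=np.zeros_like(g); m[75:140,225:295]=1
br=((hsv[...,0]<30)&(hsv[...,1]>90)&(g>50)&(m>0))
c=boxof(br,(258,109)); (x,y),rad=cv2.minEnclosingCircle(np.vstack([np.argwhere(br)[:,::-1].astype(np.int32)]))
print('brass',x,y,rad,'world',onplane(cm,[(x,y)],.042), 'rad m',rad/cm['fx']*(cm['xyz'][2]-.042))
# slot: blue pixels inside brass circle radius*0.8
yy,xx=np.mgrid[:384,:512]; ins=((xx-x)**2+(yy-y)**2<(rad*0.93)**2)&~br
pts=np.argwhere(ins)[:,::-1].astype(float); W=onplane(cm,pts,.042)[:,:2]
mu=W.mean(0); u,sv,vt=np.linalg.svd(W-mu); print('slot c',mu,'dir',np.arctan2(vt[0,1],vt[0,0]),'spread',sv/np.sqrt(len(W))*np.sqrt(12),len(W))
tr=np.array([(390,122),(491,94),(500,186),(412,213)]); rep('tray',tr,.022)
c=boxof(blue&(m>0),(258,109)); ap=cv2.minAreaRect(c); print(ap); rep('insert',cv2.boxPoints(ap),.046)
```

```text
[[296, 52], [307, 148], [219, 161], [202, 67]]
well top c [0.5774 0.039 ] edges [0.0905 0.0904 0.0906 0.089 ] ang [-2.986   1.7166  0.1393 -1.426 ]Traceback (most recent call last):
  File "<stdin>", line 18, in <module>
  File "<stdin>", line 11, in boxof
ValueError: max() iterable argument is empty
```

Run:
```python
from h import *
import pickle
cm=pickle.load(open('w1.pkl','rb')); im=cv2.imread('pics/w1.png')
hsv=cv2.cvtColor(im,cv2.COLOR_BGR2HSV); g=cv2.cvtColor(im,cv2.COLOR_BGR2GRAY)
def rep(n,px,z):
    P=onplane(cm,px,z)[:,:2]; e=np.roll(P,-1,0)-P
    print(n,'c',P.mean(0),'edges',np.linalg.norm(e,axis=1),'ang',np.arctan2(e[:,1],e[:,0])); return P
m=np.zeros_like(g); m[75:140,225:295]=1
br=((hsv[...,0]<30)&(hsv[...,1]>90)&(g>50)&(m>0))
P=np.argwhere(br)[:,::-1]; (x,y),rad=cv2.minEnclosingCircle(P.astype(np.float32)); print(len(P))
print('brass',x,y,rad,'world',onplane(cm,[(x,y)],.042), 'rad m',rad/cm['fx']*(cm['xyz'][2]-.042))
yy,xx=np.mgrid[:384,:512]; ins=((xx-x)**2+(yy-y)**2<(rad*0.9)**2)&~br
W=onplane(cm,np.argwhere(ins)[:,::-1].astype(float),.042)[:,:2]
mu=W.mean(0); u,sv,vt=np.linalg.svd(W-mu); print('slot c',mu,'dir',np.arctan2(vt[0,1],vt[0,0]),'size',sv/np.sqrt(len(W))*np.sqrt(12),len(W))
blue=((hsv[...,0]>100)&(hsv[...,0]<130)&(hsv[...,1]>130)&(m>0)); P=np.argwhere(blue)[:,::-1].astype(np.float32)
ap=cv2.minAreaRect(P); rep('insert',cv2.boxPoints(ap),.046)
rep('tray',np.array([(390,122),(491,94),(500,186),(412,213)]),.022)
```

```text
352
brass 257.0 109.15384674072266 14.294551849365234 world [[0.5773 0.0385 0.042 ]] rad m 0.018791530162378015
slot c [0.5771 0.0386] dir -2.536746929547093 size [0.0312 0.0121] 245
insert c [0.5773 0.0383] edges [0.0452 0.046  0.0468 0.0462] ang [-1.4377 -2.9813  1.7084  0.1268]
tray c [ 0.5155 -0.2372] edges [0.145  0.1386 0.1392 0.1429] ang [-1.2903 -2.8109  1.8793  0.3708]
```

```bash
python3 - <<'E'
from h import *
goto([0.487,0.306,0.34],0)
E
python3 -m crank '[{"fingers":100,"xyz":[0,-2,-3.2],"twist":0},{"fingers":100,"xyz":[-0.7,-10.7,-3.2],"twist":0},{"fingers":100,"xyz":[-0.7,-10.7,-3.2],"twist":0},{"fingers":100,"xyz":[-0.7,-10.7,-3.2],"twist":0},{"fingers":100,"xyz":[-0.7,-10.7,-3.2],"twist":0},{"fingers":100,"xyz":[-0.7,-10.7,-3.2],"twist":0},{"fingers":100,"xyz":[-0.7,-10.7,-3.2],"twist":0},{"fingers":100,"xyz":[-0.7,-10.7,-3.2],"twist":0},{"fingers":100,"xyz":[-0.7,-10.7,-3.2],"twist":0},{"fingers":100,"xyz":[-0.7,-10.7,-3.2],"twist":0}]'
python3 - <<'E'
from h import *
goto([0.487,0.306,0.34],0)
import pickle
cm=arm.camera_model('wrist'); pickle.dump(cm,open('w2.pkl','wb'))
im=arm.grab_frame('wrist')[:,:,::-1]; cv2.imwrite('pics/w2.png',im)
E
```

```text
t 1.8 tcp [0.5042 0.0369 0.2601] yaw -0.0026 q6 1.495 gap 0.0854 F [ 0.0015 -0.2932 -0.6622]
  need xyz units [ -0.7152 -10.7592  -3.2012] twist units -0.02451235776042983
time: 2.8
eef_pos: [0.4879, 0.3038, 0.3398]
ee_rot: [0.0, 1.0, -0.002, 0.0]
ft_force: [-0.1, 0.3, -0.2]
finger_gap: 0.0858
t 2.8 tcp [0.4879 0.3038 0.3398] yaw -0.004 q6 1.999 gap 0.0858 F [-0.0918  0.3305 -0.1895]
  need xyz units [-0.036  -0.0897 -0.009 ] twist units -0.03849060112937031
```

View pics/w2.png

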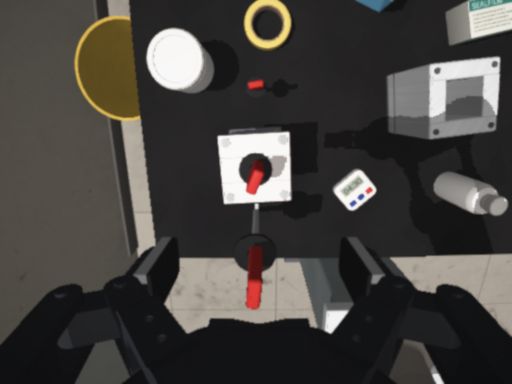

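Run:
```python
from h import *
save('','pics/w2b.png',cv2.imread('pics/w2.png'),(205,120,305,215),5.5)
```

```text
(no output)
```

View pics/w2b.png

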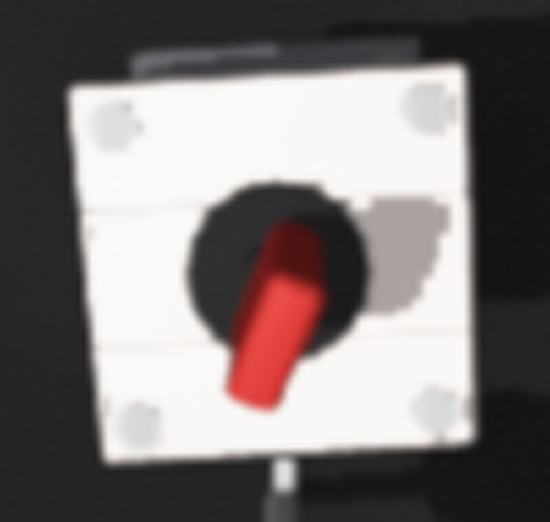

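The bright red top face is a rectangle with corners at about (275,275), (325,295), (275,410), (227,393) in the zoom. It's turned relative to the jaws, so I'll compute the handle's yaw.

Run:
```python
from h import *
import pickle
cm=pickle.load(open('w2.pkl','rb')); im=cv2.imread('pics/w2.png')
hsv=cv2.cvtColor(im,cv2.COLOR_BGR2HSV)
m=np.zeros(im.shape[:2],bool); m[155:200,240:270]=1
for v in (150,190):
    P=np.argwhere(m&((hsv[...,0]<10)|(hsv[...,0]>170))&(hsv[...,1]>120)&(hsv[...,2]>v))[:,::-1].astype(float)
    W=onplane(cm,P,.205)[:,:2]; mu=W.mean(0); _,sv,vt=np.linalg.svd(W-mu,full_matrices=False)
    print('handle top',mu,'dir',np.arctan2(vt[0,1],vt[0,0]),'size',sv/np.sqrt(len(W))*np.sqrt(12),len(W))
pl=onplane(cm,np.array([(70,88),(465,65),(477,440),(105,462)])/5.5+[205,120],.135)[:,:2]; print('stand',pl.mean(0),np.linalg.norm(np.roll(pl,-1,0)-pl,axis=1))
big=np.argwhere((hsv[...,1]>120)&(hsv[...,2]>150)&((hsv[...,0]<10)|(hsv[...,0]>170)))[:,::-1]; big=big[(big[:,1]>215)&(big[:,1]<312)&(abs(big[:,0]-255)<20)].astype(float)
W=onplane(cm,big,.2475); print('big x',W[:,0].min(),W[:,0].max(),W[:,1].min(),W[:,1].max())
```

```text
handle top [0.4881 0.3078] dir 2.7645397855629272 size [0.0248 0.0106] 237
handle top [0.4873 0.308 ] dir 2.7758592067403116 size [0.0242 0.0091] 197
stand [0.4866 0.3068] [0.0899 0.0896 0.0907 0.0901]
big x 0.36410937624008877 0.396846968687965 0.30118263917698734 0.31666853343217627
```

```bash
python3 - <<'E'
from h import *
goto([0.487,0.307,0.160],-0.37)
E
python3 -m crank '[{"fingers":100,"xyz":[0,-0.12,2.5],"twist":1},{"fingers":100,"xyz":[0,-0.12,2.5],"twist":3.5},{"fingers":100,"xyz":[0,-0.12,2.5],"twist":3.5},{"fingers":100,"xyz":[0,-0.12,2.5],"twist":3.5},{"fingers":100,"xyz":[0,-0.12,2.5],"twist":3.5},{"fingers":100,"xyz":[0,-0.12,2.5],"twist":3.5}]'
python3 - <<'E'
from h import *
goto([0.487,0.307,0.160],-0.37)
cm=arm.camera_model('wrist')
im=arm.grab_frame('wrist')[:,:,::-1]; cv2.imwrite('pics/w3.png',im)
print(proj(cm,[[.487,.307,.205],[.487,.307,.14]]))
E
```

```text
t 2.85 tcp [0.4879 0.3039 0.3397] yaw -0.0039 q6 1.999 gap 0.0852 F [ 0.5628  0.0488 -0.0243]
  need xyz units [-0.0374 -0.1237  7.1891] twist units 3.495887650000485
time: 3.45
eef_pos: [0.4878, 0.3083, 0.2776]
ee_rot: [-0.0, 0.983, -0.182, 0.0]
ft_force: [-0.3, 0.2, -0.1]
finger_gap: 0.0853
t 3.45 tcp [0.4878 0.3083 0.2776] yaw -0.3663 q6 2.368 gap 0.0853 F [-0.3265  0.216  -0.0558]
  need xyz units [-0.0161  0.0627  4.7022] twist units 0.034929946909809
[[259.618  201.2017]
 [259.4115 181.6353]]
```

View pics/w3.png

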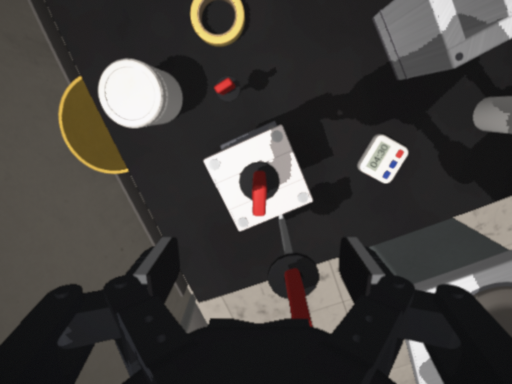

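The handle sits at (259,200), where the calibration predicts it, and its long side is now square to the jaws. Next I'll descend and grip.

```bash
python3 -m crank '[{"fingers":100,"xyz":[0,0.06,1.5],"twist":0},{"fingers":100,"xyz":[0,0.06,3],"twist":0},{"fingers":100,"xyz":[0,0.06,4],"twist":0},{"fingers":80,"xyz":[0,0.06,4.7],"twist":0},{"fingers":60,"xyz":[0,0.06,4.7],"twist":0},{"fingers":30,"xyz":[0,0.06,4.7],"twist":0},{"fingers":0,"xyz":[0,0.06,4.7],"twist":0},{"fingers":0,"xyz":[0,0.06,4.7],"twist":0},{"fingers":0,"xyz":[0,0.06,4.7],"twist":0},{"fingers":0,"xyz":[0,0.06,4.7],"twist":0},{"fingers":0,"xyz":[0,0.06,4.7],"twist":0},{"fingers":0,"xyz":[0,0.06,4.7],"twist":0}]' 70
python3 - <<'E'
from h import *
goto([0.487,0.307,0.160],-0.37)
im=arm.grab_frame('wrist')[:,:,::-1]; cv2.imwrite('pics/w4.png',im)
E
```

```text
time: 4.7
eef_pos: [0.4876, 0.3074, 0.1609]
ee_rot: [-0.001, 0.983, -0.183, 0.001]
ft_force: [-0.6, -0.9, 7.1]
finger_gap: 0.0112
t 4.7 tcp [0.4876 0.3074 0.1609] yaw -0.3678 q6 2.368 gap 0.0112 F [-0.6229 -0.946   7.1167]
  need xyz units [-0.0146  0.0246  0.0343] twist units 0.021477553507104574
```

View pics/w4.png

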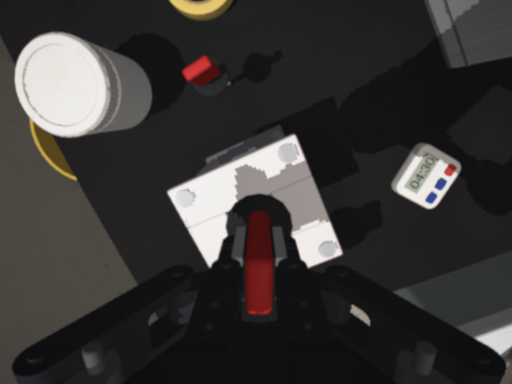

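```bash
python3 -m crank '[{"fingers":0,"xyz":[0,0,-0.5],"twist":0},{"fingers":0,"xyz":[0,0,-1.5],"twist":0},{"fingers":0,"xyz":[0,0,-3],"twist":0},{"fingers":0,"xyz":[0,0,-4.7],"twist":0},{"fingers":0,"xyz":[0,0,-6.4],"twist":0},{"fingers":0,"xyz":[0,0,-6.4],"twist":0},{"fingers":0,"xyz":[0,0,-6.4],"twist":0},{"fingers":0,"xyz":[0,0,-6.4],"twist":0}]'
python3 - <<'E'
from h import *
goto([0.5773,0.0385,0.32],0.605)
E
```

```text
time: 5.55
eef_pos: [0.4863, 0.3069, 0.3183]
ee_rot: [0.001, 0.983, -0.183, -0.001]
ft_force: [0.2, 0.5, -1.3]
finger_gap: 0.0112
t 5.55 tcp [0.4863 0.3069 0.3183] yaw -0.3679 q6 2.368 gap 0.0112 F [ 0.1889  0.5288 -1.3306]
  need xyz units [ 7.2566  8.7085 -0.0659] twist units -9.290731661950717
```

```bash
python3 -m crank '[{"fingers":0,"xyz":[0.5,0.6,0],"twist":-1},{"fingers":0,"xyz":[1.5,1.8,0],"twist":-2},{"fingers":0,"xyz":[2.6,3.1,0],"twist":-3.3},{"fingers":0,"xyz":[3.7,4.4,0],"twist":-4.6},{"fingers":0,"xyz":[4.8,5.8,0],"twist":-6},{"fingers":0,"xyz":[5.9,7.1,0],"twist":-7.3},{"fingers":0,"xyz":[6.8,8.2,0],"twist":-8.5},{"fingers":0,"xyz":[7.25,8.7,0],"twist":-9.3},{"fingers":0,"xyz":[7.25,8.7,0],"twist":-9.3},{"fingers":0,"xyz":[7.25,8.7,0],"twist":-9.3},{"fingers":0,"xyz":[7.25,8.7,0],"twist":-9.3},{"fingers":0,"xyz":[7.25,8.7,0],"twist":-9.3}]'
python3 - <<'E'
from h import *
goto([0.5773,0.0385,0.32],0.605)
for n in ['scene','side','wrist']:
    im=arm.grab_frame(n)[:,:,::-1]; cv2.imwrite(f'pics/{n}5.png',im)
    s,p,r,y=st(); print(n,proj(arm.camera_model(n),[p-[0,0,.15],p+[0,0,.045]]).round(1).tolist())
save('','pics/s5.png',cv2.imread('pics/scene5.png'),(200,60,340,240),3.3)
save('','pics/d5.png',cv2.imread('pics/side5.png'),(190,60,330,240),3.3)
E
```

```text
time: 6.75
eef_pos: [0.5774, 0.0402, 0.3193]
ee_rot: [-0.0, 0.954, 0.299, -0.0]
ft_force: [-0.5, 0.2, -0.8]
finger_gap: 0.0112
t 6.75 tcp [0.5774 0.0402 0.3193] yaw 0.6068 q6 0.901 gap 0.0112 F [-0.5484  0.2407 -0.8118]
  need xyz units [-0.0437  0.0547 -0.0264] twist units 0.01672867409203018
scene [[262.8, 168.1], [262.6, 100.3]]
side [[258.8, 178.4], [259.5, 105.8]]
wrist [[258.5, 177.9], [258.4, 288.8]]
```

View pics/s5.png

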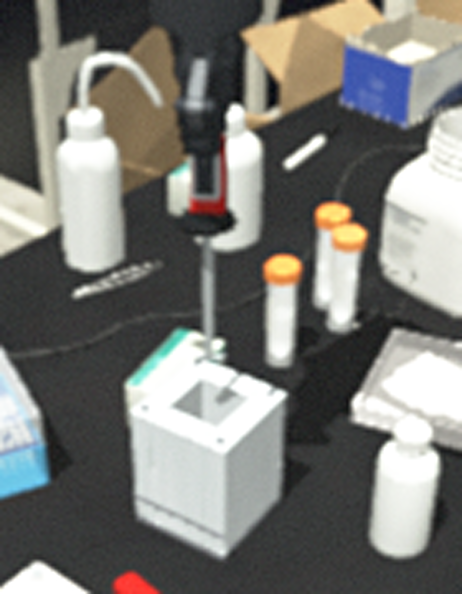

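View pics/d5.png

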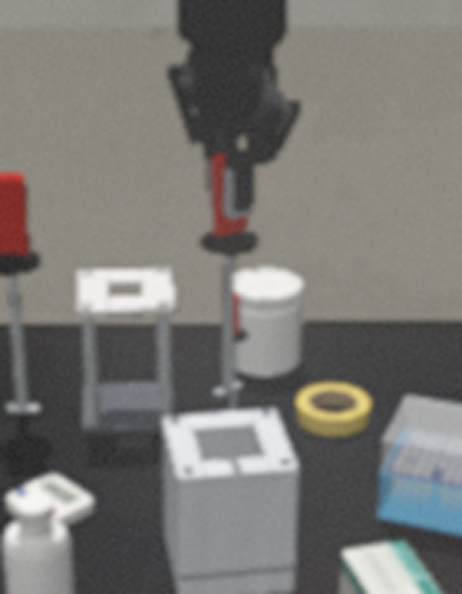

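View pics/wrist5.png

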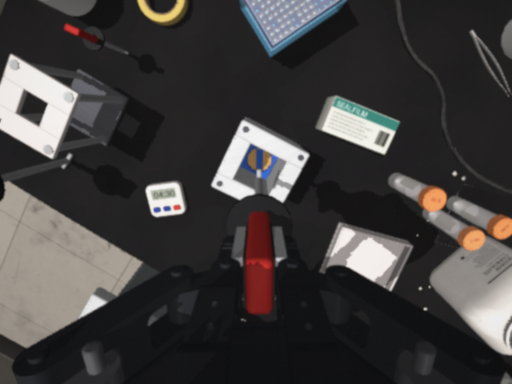

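```bash
python3 -m crank '[{"fingers":0,"xyz":[-0.04,0.06,1],"twist":0},{"fingers":0,"xyz":[-0.04,0.06,2.5],"twist":0},{"fingers":0,"xyz":[-0.04,0.06,3.6],"twist":0},{"fingers":0,"xyz":[-0.04,0.06,4.3],"twist":0},{"fingers":0,"xyz":[-0.04,0.06,4.6],"twist":0},{"fingers":0,"xyz":[-0.04,0.06,4.6],"twist":0},{"fingers":0,"xyz":[-0.04,0.06,4.6],"twist":0},{"fingers":0,"xyz":[-0.04,0.06,4.6],"twist":0}]'
python3 - <<'E'
from h import *
goto([0.5773,0.0385,0.170],0.605)
E
```

```text
time: 7.7
eef_pos: [0.5785, 0.0373, 0.2059]
ee_rot: [0.0, 0.954, 0.298, 0.001]
ft_force: [-0.4, 0.0, -0.8]
finger_gap: 0.0115
t 7.7 tcp [0.5785 0.0373 0.2059] yaw 0.606 q6 0.897 gap 0.0115 F [-0.3561  0.0359 -0.8289]
  need xyz units [-0.0148 -0.0707  1.4339] twist units 0.009828942723809726
```

```bash
python3 -m crank '[{"fingers":0,"xyz":[-0.01,-0.05,0.2],"twist":0},{"fingers":0,"xyz":[-0.01,-0.05,0.4],"twist":0},{"fingers":0,"xyz":[-0.01,-0.05,0.48],"twist":0},{"fingers":0,"xyz":[-0.01,-0.05,0.52],"twist":0},{"fingers":0,"xyz":[-0.01,-0.05,0.56],"twist":0},{"fingers":0,"xyz":[-0.01,-0.05,0.6],"twist":0},{"fingers":0,"xyz":[-0.01,-0.05,0.64],"twist":0},{"fingers":0,"xyz":[-0.01,-0.05,0.64],"twist":0}]'
python3 - <<'E'
from h import *
goto([0.5773,0.0385,0.170],0.605)
E
```

```text
time: 8.5
eef_pos: [0.5769, 0.0381, 0.1884]
ee_rot: [0.0, 0.954, 0.298, -0.0]
ft_force: [0.5, -0.2, -1.0]
finger_gap: 0.0114
t 8.5 tcp [0.5769 0.0381 0.1884] yaw 0.6059 q6 0.898 gap 0.0114 F [ 0.4824 -0.2466 -0.9534]
  need xyz units [ 0.0235 -0.0039  0.7342] twist units 0.00897402785943358
```

```bash
python3 -m crank '[{"fingers":0,"xyz":[0,0,0.06],"twist":0},{"fingers":0,"xyz":[0,0,0.12],"twist":0},{"fingers":0,"xyz":[0,0,0.18],"twist":0},{"fingers":0,"xyz":[0,0,0.24],"twist":0}]'
python3 -m crank '[{"fingers":0,"xyz":[0,0,0.1],"twist":0},{"fingers":0,"xyz":[0,0,0.2],"twist":0},{"fingers":0,"xyz":[0,0,0.3],"twist":0},{"fingers":0,"xyz":[0,0,0.4],"twist":0},{"fingers":0,"xyz":[0,0,0.48],"twist":0},{"fingers":0,"xyz":[0,0,0.48],"twist":0}]'
python3 - <<'E'
from h import *
goto([0.5773,0.0385,0.170],0.605-1.571)
E
```

```text
time: 8.9
eef_pos: [0.5769, 0.0381, 0.1823]
ee_rot: [0.0, 0.954, 0.298, -0.0]
ft_force: [0.3, -0.4, -0.5]
finger_gap: 0.011
time: 9.5
eef_pos: [0.5767, 0.0381, 0.1701]
ee_rot: [-0.0, 0.954, 0.298, -0.0]
ft_force: [0.5, -0.5, -0.7]
finger_gap: 0.0113
t 9.5 tcp [0.5767 0.0381 0.1701] yaw 0.6059 q6 0.898 gap 0.0113 F [ 0.549  -0.5019 -0.749 ]
  need xyz units [0.0274 0.0003 0.0034] twist units 15.010959949583762
```

```bash
python3 -m crank '[{"fingers":0,"xyz":[0,0,0],"twist":1},{"fingers":0,"xyz":[0,0,0],"twist":2.2},{"fingers":0,"xyz":[0,0,0],"twist":3.4},{"fingers":0,"xyz":[0,0,0],"twist":4.6},{"fingers":0,"xyz":[0,0,0],"twist":5.8},{"fingers":0,"xyz":[0,0,0],"twist":7}]'
python3 -m crank '[{"fingers":0,"xyz":[0,0,0],"twist":1.2},{"fingers":0,"xyz":[0,0,0],"twist":2.4},{"fingers":0,"xyz":[0,0,0],"twist":3.6},{"fingers":0,"xyz":[0,0,0],"twist":4.8},{"fingers":0,"xyz":[0,0,0],"twist":6},{"fingers":0,"xyz":[0,0,0],"twist":7},{"fingers":0,"xyz":[0,0,0],"twist":8},{"fingers":0,"xyz":[0,0,0],"twist":8},{"fingers":0,"xyz":[0,0,0],"twist":8}]'
python3 - <<'E'
from h import *
goto([0.5773,0.0385,0.170],0.605-1.571)
print(arm.sense()['torque'])
E
```

```text
time: 10.1
eef_pos: [0.577, 0.0381, 0.1706]
ee_rot: [0.0, 0.998, -0.066, 0.0]
ft_force: [0.4, 1.0, -0.8]
finger_gap: 0.011
time: 11.0
eef_pos: [0.577, 0.0381, 0.1705]
ee_rot: [0.0, 0.887, -0.463, 0.0]
ft_force: [0.6, -0.2, -2.0]
finger_gap: 0.0113
t 11.0 tcp [0.577  0.0381 0.1705] yaw -0.9621 q6 2.466 gap 0.0113 F [ 0.6051 -0.199  -1.9766]
  need xyz units [-0.0068 -0.0207  0.0218] twist units 0.03731490521537376
[-0.0332 -0.0236 -0.0103]
```

```bash
python3 -m crank '[{"fingers":0,"xyz":[0,0,-0.15],"twist":0},{"fingers":0,"xyz":[0,0,-0.3],"twist":0},{"fingers":0,"xyz":[0,0,-0.4],"twist":0},{"fingers":0,"xyz":[0,0,-0.46],"twist":0},{"fingers":0,"xyz":[0,0,-0.52],"twist":0},{"fingers":0,"xyz":[0,0,-0.58],"twist":0},{"fingers":0,"xyz":[0,0,-0.64],"twist":0}]'
python3 -m crank '[{"fingers":0,"xyz":[0,0,-0.08],"twist":0},{"fingers":0,"xyz":[0,0,-0.16],"twist":0},{"fingers":0,"xyz":[0,0,-0.24],"twist":0},{"fingers":0,"xyz":[0,0,-0.32],"twist":0}]'
```

```text
time: 11.7
eef_pos: [0.5766, 0.0381, 0.1858]
ee_rot: [0.0, 0.886, -0.464, -0.001]
ft_force: [1.0, 0.2, -6.7]
finger_gap: 0.0112
time: 12.1
eef_pos: [0.5767, 0.0381, 0.1945]
ee_rot: [0.0, 0.886, -0.464, -0.0]
ft_force: [-0.6, -0.9, -6.9]
finger_gap: 0.011
```

```bash
python3 -m crank '[{"fingers":0,"xyz":[0,0,-0.2],"twist":0},{"fingers":0,"xyz":[0,0,-0.45],"twist":0},{"fingers":0,"xyz":[0,0,-0.7],"twist":0},{"fingers":0,"xyz":[0,0,-0.95],"twist":0},{"fingers":0,"xyz":[0,0,-1.2],"twist":0},{"fingers":0,"xyz":[0,0,-1.45],"twist":0},{"fingers":0,"xyz":[0,0,-1.7],"twist":0},{"fingers":0,"xyz":[0,0,-1.95],"twist":0},{"fingers":0,"xyz":[0,0,-2.2],"twist":0},{"fingers":0,"xyz":[0,0,-2.45],"twist":0},{"fingers":0,"xyz":[0,0,-2.7],"twist":0},{"fingers":0,"xyz":[0,0,-2.8],"twist":0}]'
python3 - <<'E'
from h import *
goto([0.5773,0.0385,0.34],0.605-1.571)
cv2.imwrite('pics/scene6.png',arm.grab_frame('scene')[:,:,::-1])
save('','pics/s6.png',cv2.imread('pics/scene6.png'),(200,60,340,240),3.3)
E
```

```text
time: 13.3
eef_pos: [0.5772, 0.0381, 0.2654]
ee_rot: [-0.0, 0.886, -0.464, 0.001]
ft_force: [0.9, -0.3, -3.8]
finger_gap: 0.011
t 13.3 tcp [0.5772 0.0381 0.2654] yaw -0.9648 q6 2.469 gap 0.011 F [ 0.8552 -0.3486 -3.7773]
  need xyz units [-0.0077 -0.0155 -2.9856] twist units 0.01167146551587627
```

View pics/s6.png

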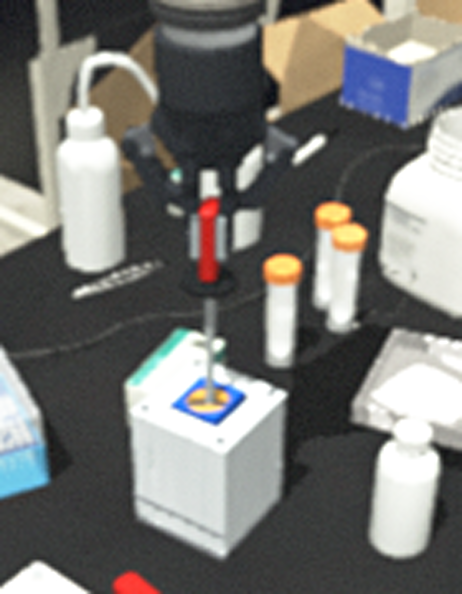

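The blue insert's top, with the brass plate, has risen level with the block's top (about (210,400) in the zoom) and is hanging on the extractor. I'll continue the lift.

```bash
python3 -m crank '[{"fingers":0,"xyz":[0,0,-0.2],"twist":0},{"fingers":0,"xyz":[0,0,-0.5],"twist":0},{"fingers":0,"xyz":[0,0,-0.8],"twist":0},{"fingers":0,"xyz":[0,0,-1.1],"twist":0},{"fingers":0,"xyz":[0,0,-1.4],"twist":0},{"fingers":0,"xyz":[0,0,-1.7],"twist":0},{"fingers":0,"xyz":[0,0,-2],"twist":0},{"fingers":0,"xyz":[0,0,-2.3],"twist":0},{"fingers":0,"xyz":[0,0,-2.6],"twist":0},{"fingers":0,"xyz":[0,0,-2.9],"twist":0},{"fingers":0,"xyz":[0,0,-3.1],"twist":0},{"fingers":0,"xyz":[0,0,-3.1],"twist":0}]'
python3 - <<'E'
from h import *
goto([0.5155,-0.238,0.34],0.605-1.571)
cv2.imwrite('pics/side7.png',arm.grab_frame('side')[:,:,::-1])
cv2.imwrite('pics/scene7.png',arm.grab_frame('scene')[:,:,::-1])
save('','pics/d7.png',cv2.imread('pics/side7.png'),(180,60,340,240),3.3)
E
```

```text
time: 14.55
eef_pos: [0.5772, 0.0381, 0.3429]
ee_rot: [-0.0, 0.886, -0.464, 0.001]
ft_force: [-0.5, -0.4, -3.2]
finger_gap: 0.0115
t 14.55 tcp [0.5772 0.0381 0.3429] yaw -0.9649 q6 2.469 gap 0.0115 F [-0.5349 -0.4135 -3.1995]
  need xyz units [7.6715 8.3185 0.1138] twist units 0.010750930799535595
```

View pics/d7.png

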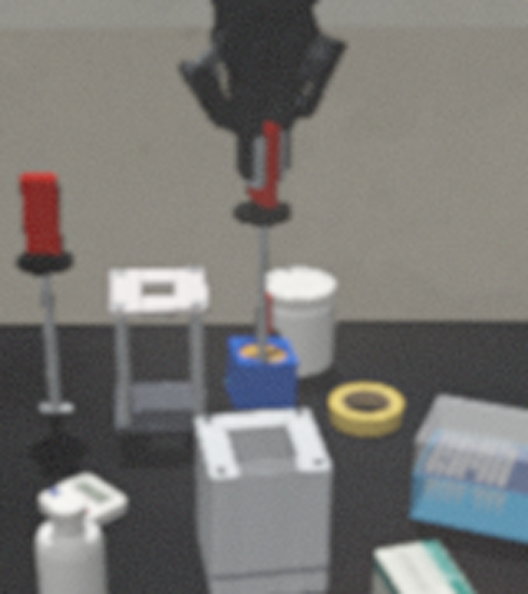

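View pics/scene7.png

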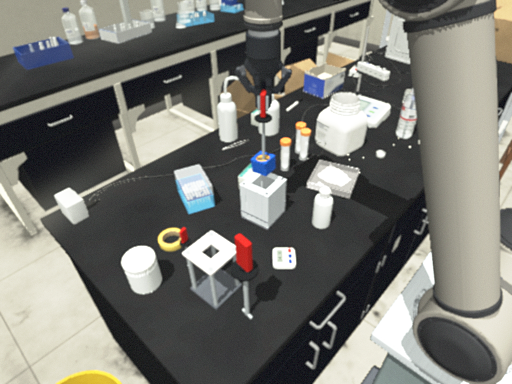

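```bash
python3 - <<'E'
from h import *
S=arm.camera_model('scene');D=arm.camera_model('side')
print('jar',tri([S,D],[(347,101),(298,308)]))
E
python3 -m crank '[{"fingers":0,"xyz":[0.07,0.08,0],"twist":0},{"fingers":0,"xyz":[0.25,0.27,0],"twist":0},{"fingers":0,"xyz":[0.5,0.55,0],"twist":0},{"fingers":0,"xyz":[0.85,0.92,0],"twist":0},{"fingers":0,"xyz":[1.2,1.3,0],"twist":0},{"fingers":0,"xyz":[1.55,1.68,0],"twist":0},{"fingers":0,"xyz":[1.9,2.06,0],"twist":0},{"fingers":0,"xyz":[2.25,2.44,0],"twist":0},{"fingers":0,"xyz":[2.6,2.82,0],"twist":0},{"fingers":0,"xyz":[2.95,3.2,0],"twist":0},{"fingers":0,"xyz":[3.3,3.58,0],"twist":0},{"fingers":0,"xyz":[3.65,3.96,0],"twist":0}]'
python3 -m crank '[{"fingers":0,"xyz":[0.35,0.38,0],"twist":0},{"fingers":0,"xyz":[0.7,0.76,0],"twist":0},{"fingers":0,"xyz":[1.05,1.14,0],"twist":0},{"fingers":0,"xyz":[1.4,1.52,0],"twist":0},{"fingers":0,"xyz":[1.75,1.9,0],"twist":0},{"fingers":0,"xyz":[2.1,2.28,0],"twist":0},{"fingers":0,"xyz":[2.45,2.66,0],"twist":0},{"fingers":0,"xyz":[2.8,3.04,0],"twist":0},{"fingers":0,"xyz":[3.1,3.36,0],"twist":0},{"fingers":0,"xyz":[3.4,3.68,0],"twist":0},{"fingers":0,"xyz":[3.6,3.9,0],"twist":0},{"fingers":0,"xyz":[3.75,4.06,0],"twist":0}]'
python3 - <<'E'
from h import *
goto([0.5155,-0.238,0.34],0.605-1.571)
E
```

```text
jar (array([ 0.6202, -0.4319,  0.1879]), [np.float64(0.006486768882594189), np.float64(0.006486768882594168)])
time: 15.85
eef_pos: [0.5473, -0.0943, 0.342]
ee_rot: [0.0, 0.886, -0.464, 0.0]
ft_force: [-0.2, 0.2, -3.4]
finger_gap: 0.0116
time: 17.05
eef_pos: [0.5173, -0.2288, 0.3419]
ee_rot: [0.0, 0.886, -0.464, -0.0]
ft_force: [0.2, 0.3, -3.6]
finger_gap: 0.0116
t 17.05 tcp [ 0.5173 -0.2288  0.3419] yaw -0.9652 q6 1.984 gap 0.0116 F [ 0.1507  0.3492 -3.6413]
  need xyz units [0.2607 0.2687 0.0766] twist units 0.007725786284407632
```

```bash
python3 -m crank '[{"fingers":0,"xyz":[0.1,0.1,0.1],"twist":0},{"fingers":0,"xyz":[0.2,0.2,0.4],"twist":0},{"fingers":0,"xyz":[0.26,0.27,0.9],"twist":0},{"fingers":0,"xyz":[0.26,0.27,1.4],"twist":0},{"fingers":0,"xyz":[0.26,0.27,1.9],"twist":0},{"fingers":0,"xyz":[0.26,0.27,2.4],"twist":0},{"fingers":0,"xyz":[0.26,0.27,2.9],"twist":0},{"fingers":0,"xyz":[0.26,0.27,3.4],"twist":0},{"fingers":0,"xyz":[0.26,0.27,3.9],"twist":0},{"fingers":0,"xyz":[0.26,0.27,4.4],"twist":0},{"fingers":0,"xyz":[0.26,0.27,4.8],"twist":0},{"fingers":0,"xyz":[0.26,0.27,5.1],"twist":0}]'
python3 - <<'E'
from h import *
goto([0.5155,-0.238,0.18],0.605-1.571)
cv2.imwrite('pics/side8.png',arm.grab_frame('side')[:,:,::-1])
save('','pics/d8.png',cv2.imread('pics/side8.png'),(160,180,340,360),3.2)
E
```

```text
time: 18.25
eef_pos: [0.5154, -0.2371, 0.2134]
ee_rot: [-0.0, 0.886, -0.464, -0.0]
ft_force: [-0.2, 0.4, -3.8]
finger_gap: 0.0112
t 18.25 tcp [ 0.5154 -0.2371  0.2134] yaw -0.9647 q6 1.969 gap 0.0112 F [-0.2153  0.3629 -3.8275]
  need xyz units [0.0317 0.0179 1.3352] twist units 0.012773942605937838
```

View pics/d8.png

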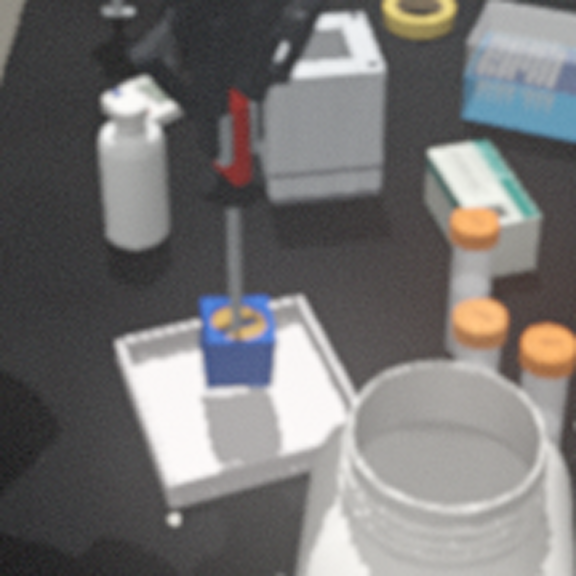

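The insert hangs upright over the tray's middle, at about (238,340) in the zoom with its shadow on the tray floor. I'll lower it gently.

```bash
python3 -m crank '[{"fingers":0,"xyz":[0,0,0.25],"twist":0},{"fingers":0,"xyz":[0,0,0.5],"twist":0},{"fingers":0,"xyz":[0,0,0.75],"twist":0},{"fingers":0,"xyz":[0,0,0.95],"twist":0},{"fingers":0,"xyz":[0,0,1.1],"twist":0},{"fingers":0,"xyz":[0,0,1.2],"twist":0},{"fingers":0,"xyz":[0,0,1.28],"twist":0},{"fingers":0,"xyz":[0,0,1.36],"twist":0},{"fingers":0,"xyz":[0,0,1.44],"twist":0}]'
python3 -m crank '[{"fingers":0,"xyz":[0,0,0.1],"twist":0},{"fingers":0,"xyz":[0,0,0.2],"twist":0},{"fingers":0,"xyz":[0,0,0.3],"twist":0},{"fingers":0,"xyz":[0,0,0.35],"twist":0},{"fingers":0,"xyz":[0,0,0.35],"twist":0}]'
python3 - <<'E'
from h import *
goto([0.5155,-0.238,0.168],0.605)
im=arm.grab_frame('wrist')[:,:,::-1]; cv2.imwrite('pics/w9.png',im)
cv2.imwrite('pics/side9.png',arm.grab_frame('side')[:,:,::-1])
save('','pics/d9.png',cv2.imread('pics/side9.png'),(160,180,340,360),3.2)
E
```

```text
time: 19.2
eef_pos: [0.516, -0.2376, 0.1789]
ee_rot: [0.0, 0.886, -0.464, 0.001]
ft_force: [-0.5, 0.2, -1.1]
finger_gap: 0.011
time: 19.7
eef_pos: [0.5156, -0.2373, 0.1696]
ee_rot: [0.0, 0.886, -0.464, -0.0]
ft_force: [0.5, 0.1, -1.4]
finger_gap: 0.0111
t 19.7 tcp [ 0.5156 -0.2373  0.1696] yaw -0.9648 q6 1.969 gap 0.0111 F [ 0.4739  0.0639 -1.3844]
  need xyz units [0.0218 0.0178 0.062 ] twist units -14.990787900613293
```

View pics/d9.png

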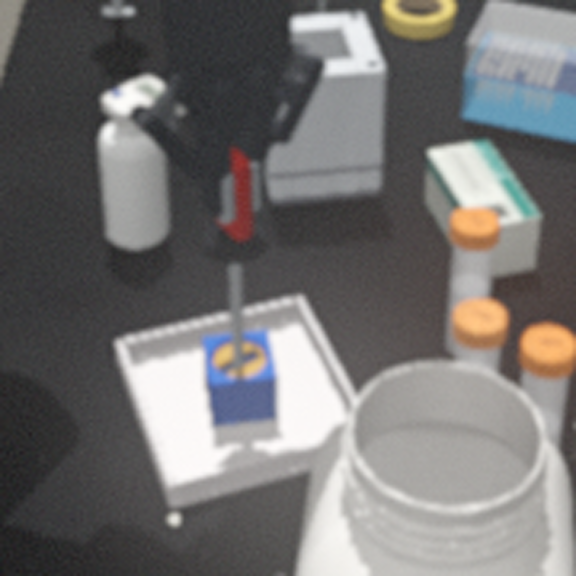

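View pics/w9.png

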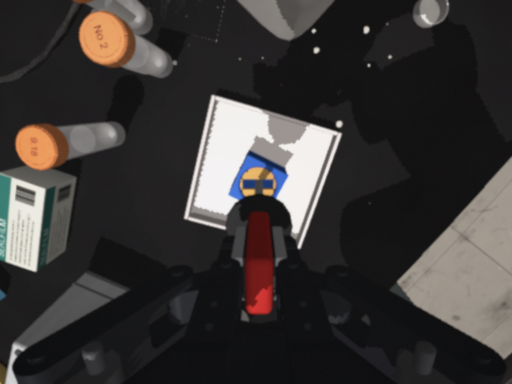

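The insert stands on the tray floor. In the wrist view the slot lies level through (258,184), square to the foot, so exactly a quarter turn back lines them up.

```bash
python3 -m crank '[{"fingers":0,"xyz":[0,0,0.04],"twist":-1},{"fingers":0,"xyz":[0,0,0.04],"twist":-2.2},{"fingers":0,"xyz":[0,0,0.04],"twist":-3.4},{"fingers":0,"xyz":[0,0,0.04],"twist":-4.6},{"fingers":0,"xyz":[0,0,0.04],"twist":-5.8},{"fingers":0,"xyz":[0,0,0.04],"twist":-7}]'
python3 -m crank '[{"fingers":0,"xyz":[0,0,0],"twist":-1.2},{"fingers":0,"xyz":[0,0,0],"twist":-2.4},{"fingers":0,"xyz":[0,0,0],"twist":-3.6},{"fingers":0,"xyz":[0,0,0],"twist":-4.8},{"fingers":0,"xyz":[0,0,0],"twist":-6},{"fingers":0,"xyz":[0,0,0],"twist":-7},{"fingers":0,"xyz":[0,0,0],"twist":-8},{"fingers":0,"xyz":[0,0,0],"twist":-8},{"fingers":0,"xyz":[0,0,0],"twist":-8}]'
python3 - <<'E'
from h import *
goto([0.5155,-0.238,0.168],0.605)
im=arm.grab_frame('wrist')[:,:,::-1]; cv2.imwrite('pics/w10.png',im)
save('','pics/w10b.png',im,(190,110,330,250),4)
E
```

```text
time: 20.4
eef_pos: [0.5157, -0.2374, 0.1689]
ee_rot: [0.0, 0.994, -0.113, 0.0]
ft_force: [-0.4, -0.3, -0.7]
finger_gap: 0.0114
time: 21.3
eef_pos: [0.5157, -0.2374, 0.1689]
ee_rot: [0.0, 0.955, 0.297, 0.0]
ft_force: [0.8, -0.3, -1.5]
finger_gap: 0.0112
t 21.3 tcp [ 0.5157 -0.2374  0.1689] yaw 0.6032 q6 0.401 gap 0.0112 F [ 0.8248 -0.2796 -1.4997]
  need xyz units [-0.0204  0.0161  0.0341] twist units -0.017355636144139364
```

View pics/w10b.png

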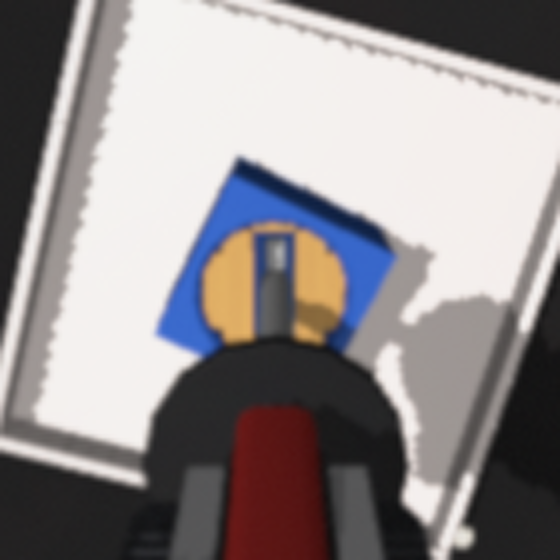

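```bash
python3 -m crank '[{"fingers":0,"xyz":[0,0,-0.15],"twist":0},{"fingers":0,"xyz":[0,0,-0.3],"twist":0},{"fingers":0,"xyz":[0,0,-0.4],"twist":0},{"fingers":0,"xyz":[0,0,-0.5],"twist":0},{"fingers":0,"xyz":[0,0,-0.56],"twist":0}]'
python3 -m crank '[{"fingers":0,"xyz":[0,0,-0.08],"twist":0},{"fingers":0,"xyz":[0,0,-0.16],"twist":0},{"fingers":0,"xyz":[0,0,-0.24],"twist":0},{"fingers":0,"xyz":[0,0,-0.32],"twist":0},{"fingers":0,"xyz":[0,0,-0.4],"twist":0},{"fingers":0,"xyz":[0,0,-0.5],"twist":0},{"fingers":0,"xyz":[0,0,-0.7],"twist":0},{"fingers":0,"xyz":[0,0,-0.9],"twist":0},{"fingers":0,"xyz":[0,0,-1.1],"twist":0}]'
python3 - <<'E'
from h import *
goto([0.487,0.307,0.33],0.605)
cv2.imwrite('pics/side11.png',arm.grab_frame('side')[:,:,::-1])
save('','pics/d11.png',cv2.imread('pics/side11.png'),(160,180,340,360),3.2)
E
```

```text
time: 21.85
eef_pos: [0.5157, -0.2374, 0.1831]
ee_rot: [0.0, 0.954, 0.298, 0.0]
ft_force: [-0.8, 0.3, -1.6]
finger_gap: 0.0113
time: 22.75
eef_pos: [0.5157, -0.2374, 0.2108]
ee_rot: [0.0, 0.954, 0.298, 0.0]
ft_force: [0.9, -0.1, -1.0]
finger_gap: 0.011
t 22.75 tcp [ 0.5157 -0.2374  0.2108] yaw 0.6059 q6 0.399 gap 0.011 F [ 0.8838 -0.0713 -0.9639]
  need xyz units [ 11.4583 -18.5511  -4.7734] twist units 0.008952545614498226
```

View pics/d11.png

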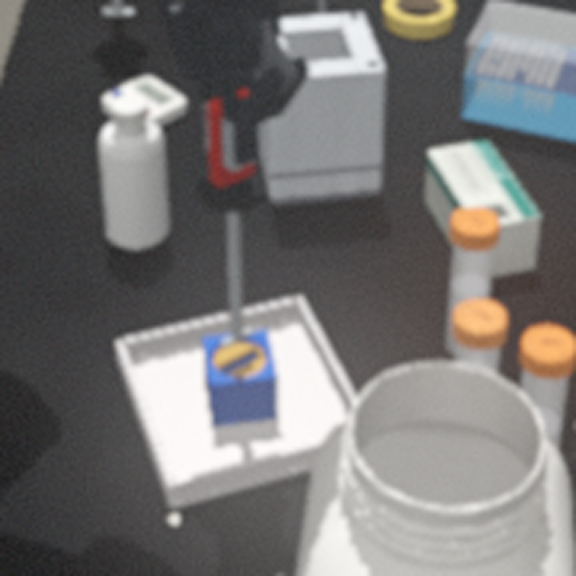

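```bash
python3 -m crank '[{"fingers":0,"xyz":[0,0,-1],"twist":0},{"fingers":0,"xyz":[0,0,-2.2],"twist":0},{"fingers":0,"xyz":[0,0,-3.4],"twist":0},{"fingers":0,"xyz":[0,0,-4.6],"twist":0},{"fingers":0,"xyz":[0.6,-0.9,-5],"twist":0.6},{"fingers":0,"xyz":[1.4,-2.2,-5],"twist":1.5},{"fingers":0,"xyz":[2.3,-3.6,-5],"twist":2.5},{"fingers":0,"xyz":[3.2,-5.1,-5],"twist":3.5},{"fingers":0,"xyz":[4.1,-6.6,-5],"twist":4.5},{"fingers":0,"xyz":[5,-8.1,-5],"twist":5.5},{"fingers":0,"xyz":[5.9,-9.6,-5],"twist":6.5},{"fingers":0,"xyz":[6.8,-11.1,-5],"twist":7.5}]'
python3 - <<'E'
from h import *
goto([0.487,0.307,0.33],-0.37)
E
```

```text
time: 24.0
eef_pos: [0.4969, 0.0893, 0.3356]
ee_rot: [0.0, 0.996, -0.092, 0.0]
ft_force: [1.6, -0.7, -0.2]
finger_gap: 0.0114
t 24.0 tcp [0.4969 0.0893 0.3356] yaw -0.1839 q6 1.781 gap 0.0114 F [ 1.5958 -0.6885 -0.1571]
  need xyz units [-1.98   -8.4891  0.2212] twist units 1.7775519226051515
```

```bash
python3 -m crank '[{"fingers":0,"xyz":[-0.3,-1.3,0],"twist":0.4},{"fingers":0,"xyz":[-0.65,-2.8,0],"twist":0.8},{"fingers":0,"xyz":[-1,-4.3,0],"twist":1.2},{"fingers":0,"xyz":[-1.35,-5.8,0],"twist":1.6},{"fingers":0,"xyz":[-1.65,-7.1,0],"twist":1.78},{"fingers":0,"xyz":[-1.85,-7.9,0],"twist":1.78},{"fingers":0,"xyz":[-1.98,-8.5,0],"twist":1.78},{"fingers":0,"xyz":[-1.98,-8.5,0],"twist":1.78},{"fingers":0,"xyz":[-1.98,-8.5,0],"twist":1.78},{"fingers":0,"xyz":[-1.98,-8.5,0],"twist":1.78}]'
python3 - <<'E'
from h import *
goto([0.487,0.307,0.33],-0.37)
for n in ['scene','side']:
    im=arm.grab_frame(n)[:,:,::-1]; cv2.imwrite(f'pics/{n}12.png',im)
    s,p,r,y=st(); print(n,proj(arm.camera_model(n),[p-[0,0,.15],p+[0,0,.045],[.487,.307,.135]]).round(1).tolist())
a=cv2.imread('pics/scene12.png')[120:290,160:280]; b=cv2.imread('pics/side12.png')[70:240,170:290]
save('','pics/c12.png',np.hstack([a,b]),None,3.2)
E
```

```text
time: 25.0
eef_pos: [0.4868, 0.3045, 0.3353]
ee_rot: [0.0, 0.983, -0.183, 0.0]
ft_force: [-0.0, 0.2, -0.8]
finger_gap: 0.0108
t 25.0 tcp [0.4868 0.3045 0.3353] yaw -0.3671 q6 2.364 gap 0.0108 F [-0.0161  0.1631 -0.7535]
  need xyz units [-0.0299 -0.0973  0.2137] twist units 0.028073002519104703
scene [[210.0, 233.3], [199.3, 155.8], [211.3, 249.9]]
side [[226.7, 132.5], [224.8, 69.4], [227.2, 147.0]]
```

View pics/c12.png

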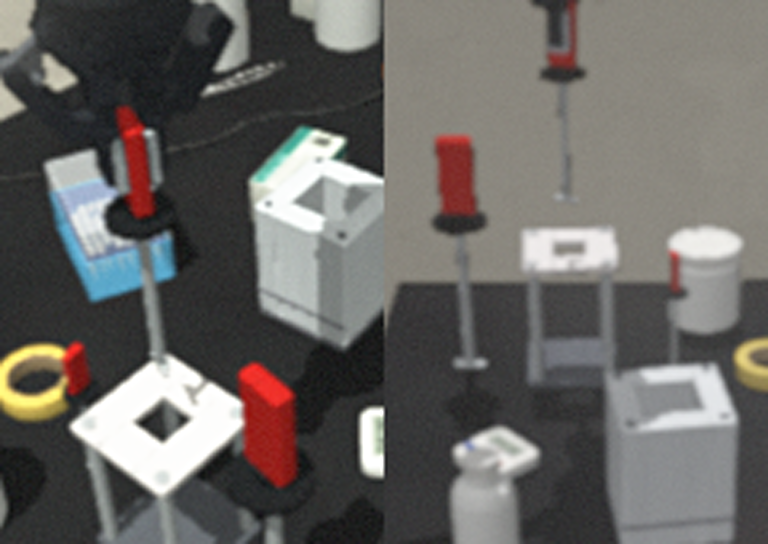

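```bash
python3 -m crank '[{"fingers":0,"xyz":[-0.03,-0.1,0.5],"twist":0},{"fingers":0,"xyz":[-0.03,-0.1,1],"twist":0},{"fingers":0,"xyz":[-0.03,-0.1,1.5],"twist":0},{"fingers":0,"xyz":[-0.03,-0.1,1.7],"twist":0},{"fingers":0,"xyz":[-0.03,-0.1,1.7],"twist":0}]'
python3 - <<'E'
from h import *
goto([0.487,0.307,0.1615],-0.37)
E
python3 -m crank '[{"fingers":0,"xyz":[0,0,0.2],"twist":0},{"fingers":0,"xyz":[0,0,0.4],"twist":0},{"fingers":0,"xyz":[0,0,0.6],"twist":0},{"fingers":0,"xyz":[0,0,0.9],"twist":0},{"fingers":0,"xyz":[0,0,1.2],"twist":0}]'
```

```text
time: 25.6
eef_pos: [0.4864, 0.3077, 0.2915]
ee_rot: [0.001, 0.983, -0.182, -0.001]
ft_force: [-0.1, 0.8, -0.3]
finger_gap: 0.011
t 25.6 tcp [0.4864 0.3077 0.2915] yaw -0.3662 q6 2.368 gap 0.011 F [-0.0732  0.7995 -0.3378]
  need xyz units [0.0401 0.0106 5.2001] twist units 0.036210849141349324
time: 26.1
eef_pos: [0.4867, 0.3081, 0.2621]
ee_rot: [0.0, 0.983, -0.182, 0.0]
ft_force: [0.8, -0.6, -0.7]
finger_gap: 0.0112
```

In the hole with no contact. I'll lower it the rest of the way (100 mm to go).

```bash
python3 -m crank '[{"fingers":0,"xyz":[0,0,0.5],"twist":0},{"fingers":0,"xyz":[0,0,1],"twist":0},{"fingers":0,"xyz":[0,0,1.5],"twist":0},{"fingers":0,"xyz":[0,0,2],"twist":0},{"fingers":0,"xyz":[0,0,2.5],"twist":0},{"fingers":0,"xyz":[0,0,3],"twist":0},{"fingers":0,"xyz":[0,0,3.4],"twist":0},{"fingers":0,"xyz":[0,0,3.65],"twist":0},{"fingers":0,"xyz":[0,0,3.8],"twist":0},{"fingers":0,"xyz":[0,0,3.8],"twist":0}]'
python3 - <<'E'
from h import *
goto([0.487,0.307,0.161],-0.37)
E
```

```text
time: 27.1
eef_pos: [0.4867, 0.308, 0.1673]
ee_rot: [0.0, 0.983, -0.182, -0.0]
ft_force: [-0.1, 0.9, -1.5]
finger_gap: 0.011
t 27.1 tcp [0.4867 0.308  0.1673] yaw -0.3659 q6 2.368 gap 0.011 F [-0.0797  0.8806 -1.489 ]
  need xyz units [0.0275 0.0338 0.2536] twist units 0.03909949565662096
```

```bash
python3 -m crank '[{"fingers":0,"xyz":[0.02,0.03,0.08],"twist":0},{"fingers":0,"xyz":[0.02,0.03,0.16],"twist":0},{"fingers":0,"xyz":[0.02,0.03,0.2],"twist":0},{"fingers":0,"xyz":[0.02,0.03,0.23],"twist":0},{"fingers":0,"xyz":[0.02,0.03,0.23],"twist":0}]'
python3 - <<'E'
from h import *
goto([0.487,0.307,0.160],-0.37)
E
```

```text
time: 27.6
eef_pos: [0.4869, 0.3072, 0.1619]
ee_rot: [0.0, 0.983, -0.182, 0.0]
ft_force: [-0.0, 0.4, -1.0]
finger_gap: 0.0116
t 27.6 tcp [0.4869 0.3072 0.1619] yaw -0.3659 q6 2.367 gap 0.0116 F [-0.0341  0.3782 -1.0016]
  need xyz units [0.0062 0.007  0.0766] twist units 0.03950434469145991
```

Still about 1 mm above the seat. I'll ease down to touch.

```bash
python3 -m crank '[{"fingers":0,"xyz":[0,0,0.03],"twist":0},{"fingers":0,"xyz":[0,0,0.05],"twist":0},{"fingers":0,"xyz":[0,0,0.05],"twist":0}]'
python3 -m crank '[{"fingers":0,"xyz":[0,0,0.02],"twist":0},{"fingers":0,"xyz":[0,0,0.02],"twist":0}]'
```

```text
time: 27.9
eef_pos: [0.487, 0.3073, 0.1609]
ee_rot: [-0.0, 0.983, -0.182, 0.0]
ft_force: [-0.0, -0.6, 0.1]
finger_gap: 0.0114
time: 28.1
eef_pos: [0.487, 0.3073, 0.1608]
ee_rot: [-0.0, 0.983, -0.182, 0.0]
ft_force: [-1.8, -0.4, 4.6]
finger_gap: 0.0115
```

```bash
python3 -m crank '[{"fingers":20,"xyz":[0,0,0],"twist":0},{"fingers":30,"xyz":[0,0,0],"twist":0},{"fingers":50,"xyz":[0,0,0],"twist":0},{"fingers":60,"xyz":[0,0,0],"twist":0},{"fingers":60,"xyz":[0,0,0],"twist":0},{"fingers":60,"xyz":[0,0,-0.5],"twist":0},{"fingers":60,"xyz":[0,0,-1.5],"twist":0},{"fingers":60,"xyz":[0,0,-3],"twist":0},{"fingers":60,"xyz":[0,0,-4.5],"twist":0},{"fingers":60,"xyz":[0,0,-6],"twist":0},{"fingers":60,"xyz":[0,0,-6],"twist":0},{"fingers":60,"xyz":[0,0,-6],"twist":0}]'
python3 - <<'E'
from h import *
goto([0.487,0.307,0.160],-0.37)
for n in ['scene','side']:
    im=arm.grab_frame(n)[:,:,::-1]; cv2.imwrite(f'pics/{n}13.png',im)
a=cv2.imread('pics/scene13.png')[130:330,160:390]; cv2.imwrite('pics/c13.png',cv2.resize(a,None,fx=3,fy=3))
b=cv2.imread('pics/side13.png')[100:360,170:350]; cv2.imwrite('pics/e13.png',cv2.resize(b,None,fx=2.3,fy=2.3))
E
```

```text
time: 29.3
eef_pos: [0.4871, 0.3073, 0.3118]
ee_rot: [-0.001, 0.983, -0.182, 0.001]
ft_force: [0.8, 0.2, -0.9]
finger_gap: 0.051
t 29.3 tcp [0.4871 0.3073 0.3118] yaw -0.3658 q6 2.366 gap 0.051 F [ 0.8372  0.2384 -0.9404]
  need xyz units [-0.0124  0.0267  6.071 ] twist units 0.040062144378541185
```

View pics/c13.png

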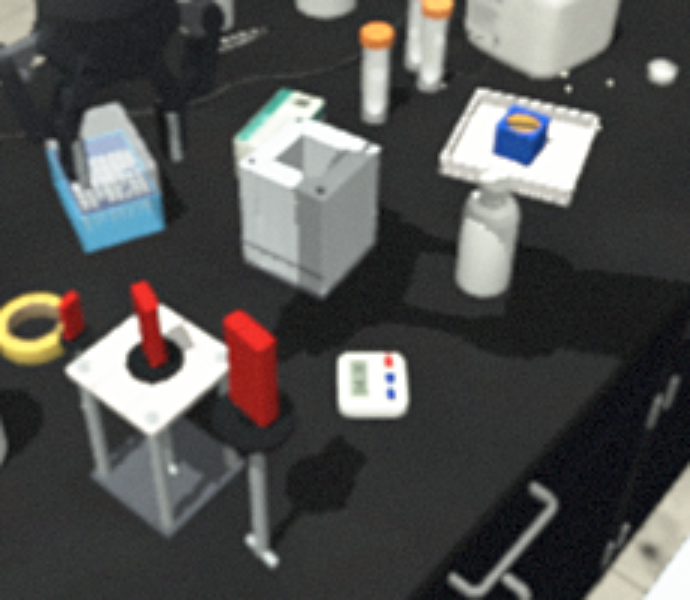

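View pics/e13.png

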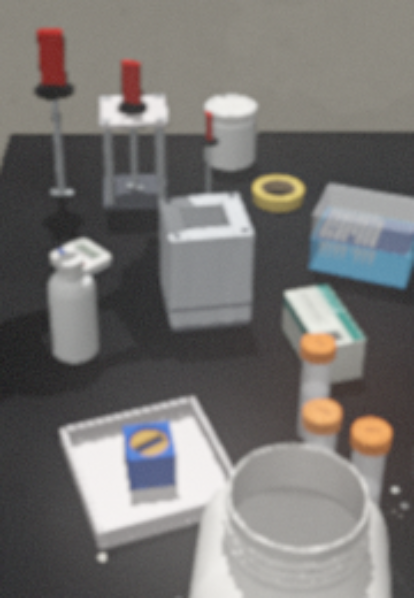

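The extractor hangs in the stand hole with its collar on the plate, at (152,358) in the scene zoom and (132,105) in the side zoom. The insert stands upright in the middle of the tray, the gripper is clear, and the bystanders haven't moved. Handing in.

Run:
```python
from h import *
S=arm.camera_model('scene');D=arm.camera_model('side')
print('handle top',tri([S,D],[np.array((142,287))/3+[160,130],np.array((130,62))/2.3+[170,100]]))
print('insert top',tri([S,D],[np.array((523,122))/3+[160,130],np.array((149,440))/2.3+[170,100]]))
print(arm.job_done())
```

```text
handle top (array([0.4889, 0.3051, 0.205 ]), [np.float64(0.00240058101204115), np.float64(0.0024005810120412813)])
insert top (array([ 0.5167, -0.2361,  0.0421]), [np.float64(0.0012955921424644091), np.float64(0.0012955921424645262)])
the job is handed in; nothing more can be done
None
```

The insert is standing upright in the tray and the extractor is back in its stand. I handed the job in at about 29 s of the 72 s allowed; the hand-in reports no verdict.

**What I did:**
- **Finding the slot:** I read the slot's direction (0.605 rad) from a wrist picture looking down the well, so there was no press search at different turns. I lowered the foot in small steps, and it dropped through on the first try with only the extractor's own weight on the wrist.
- **Drawing out:** I turned a quarter turn to hook under the plate and drew the insert straight up. The readings I took during the draw were about 7 N or less at the wrist, including the extractor's weight.
- **Placing and returning:** I set the insert down in the tray, turned back a quarter turn and withdrew the foot. I then lowered the extractor into the stand until its collar seated, opened the fingers and rose clear.

**Last checks:**
- **Extractor:** its handle top is at z = 0.205 m and about 3 mm from the hole axis. That height means the foot is about 10 mm above the worktop.
- **Insert:** the middle of its top is at (0.517, -0.236), about 2 mm from the tray centre, and its height fits standing on the tray floor.
- **Surroundings:** by eye in the last pictures, the bystanders stand where they were.
- **Disagreement:** none of the checks failed. The scene and side camera rays for the handle top miss each other by about 5 mm, as they did before I moved anything.

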